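Pop open the round waffle iron

TASK

Two cold waffle irons stand closed on the worktop, one round and one square. Press down the release button on the front of the round one so that its lid springs fully open, ready to be filled, then take the hand away. Leave the square iron closed and do not shove or tip the espresso cup standing between them.

Things in the scene. Friction and masses are not known exactly. Their poses are not given: they have to be found in the camera images.
- round_button_top (a point): Top centre of the round iron's release button: grey round cap, 25 mm across, 48 mm above the worktop, 14 mm proud of a black console (62 mm wide) at the iron's front. z is up, x runs from the button back to the lid. It goes straight down 8 mm against a spring (1.6 to 4.8 N) and returns when let go; about 4 mm down it draws back the steel hook that holds the lid.
- round_lid (a joint): Angle of the round iron's steel lid, rad: 0 closed, 1.4 open at its stop; a spring carries it there in about 1 s once unhooked and holds it. The iron is fixed: a disc 128 mm across centred 118 mm behind the button, top 73 mm above the worktop when closed; the lid's near edge is 54 mm behind the button centre. Hinge at the back: the lid swings up and away from the button.
- square_lid (a joint): Angle of the square iron's lid, rad: 0 closed, 1.4 open. It is 128 x 128 mm, otherwise built like the round one, with a button of the same kind.
- espresso_cup: Loose grey-green espresso cup with a handle, 63 x 88 x 49 mm, origin at the centre of its underside, z up. It stands between the irons near the front edge, and stays there.
Mind the look-alikes: they are no part of the job. Leave any pink look-alike of the espresso_cup alone.

How it is judged:
By the outcome, as a careful person would: the job done as asked, in the order asked, and still so for the second after the job is handed in, with the robot touching nothing.
It also fails if it takes over 29 s, if anything falls off the work surface, if the arm or the gripper's body presses on something with over 40 N, if the wrist force passes 120 N, or if a joint passes its speed limit or range.

ROBOT

A 7-joint arm with a two-finger parallel gripper is mounted at the origin on a cart in front of the work surface, level with it; the furniture and walls round the work are solid. World frame = base frame: x ahead of the robot, y to its left, z up, the work surface at z = 0. Lengths are in m, angles in rad, forces in N, time in s.
With the tool pointing down it reaches from about 0.35 to 0.9 m from the base axis. Payload 8.1 kg.
Tool frame: the origin (TCP) lies midway between the tips of the shut fingers; the grasp point (between the pads) lies 19 mm behind it; z points along the fingers, x is the direction in which the jaws open and shut, and the axes are right-handed (so a half turn about z gives the same grasp; the last joint's range is limited). The gripper opens to 85 mm and grips with 20 to 120 N. Pads are 22 mm wide; open, the fingers measure 114 mm over their backs; the gripper's body (76 mm by 85 mm) begins 54 mm behind the grasp point. The pads swing forward as they close: fully open they stand 13 mm farther back than shut.
Start: joints at [1.056, 0.434, 0.025, 1.573, -0.012, 1.134, -0.075], TCP at [0.25, -0.573, 0.231] pointing down, gripper open.
Joint ranges: [-2.62, 2.62], [-0.44, 2.09], [-1.27, 1.32], [0.08, 2.57], [-1.32, 4.46], [0.12, 2], [-2.74, 2.74]. Speed limits (rad/s): [2.22, 2.22, 3.01, 3.01, 3.14, 3.14, 3.14].

INTERFACE

Orientations are given as a unit quaternion [x, y, z, w].
In Python, from plant import manip gives the robot as it stands.
- The arm moves only by the shell command python3 -m handwheel 'ROWS' [FORCE]. ROWS is JSON, a list of rows, each a list of 3 entries, a list of its own where there are three numbers: the opening, from -1 (shut) to 1 (fully open), so that 0 is half open, then the shift along the tool's x, y, z each as a share of 0.4 m, from -1 to 1, then the turn, a rotation vector about the tool's x, y, z each as a share of 180 degrees, from -1 to 1. A call has exactly 10 rows; each row is the pose to reach, as a shift and turn from the pose measured when the call began, along the tool's axes at that moment, turning the shorter way round; what a row does not reach only later rows make up. A row lasts 1/8 s, in which the tool goes at most 62.5 mm and 10.7 degrees, less where a joint would pass 70% of its speed; a pose out of reach is approached as far as the arm can. A call with a number of a shift or a turn outside -1 to 1 is refused whole. A call with a gripper value outside its range is refused whole. The fingers move at their own pace and stop on an object; FORCE is the grip in N (left out, the last holds). Time passes only in rows, so rows that repeat a pose let the fingers close, or fill a call up. It gives the time, the measured TCP pose, the force and the opening at its end, in the units of the state.
- manip.get_state(): the state, without advancing time (a new reading comes with each control period).
- manip.grab_frame(name): name is "scene" or "top" or "wrist"; returns a dict with "pixels" (480x640x3 uint8, red, green, blue), "z_map" (480x640 float32, m along the optical axis (not along the pixel's ray), 0 where there is no reading), "mtx" (3x3 intrinsics, pixels), "k1" (the pictures are not rectified: a ray, as slopes to the right and down, at radius r is drawn at 1 + k1 r^2 times it, then the intrinsics apply), "rvec" (rotation vector, rad) and "tvec" (3), from world to camera coordinates, as OpenCV has them. Camera axes: x right, y down, z forward; pixel columns grow to the right and rows downward; lengths in m; the calibration is good to about 2 mm. A picture is of the moment at which its call begins.
- manip.hand_in(): hands the job in, once; it reports no verdict.
The state is a dict: "time_s": time; "joint_positions": joint angles; "qvel": joint speeds; "effort": joint torques, N m; "tool_pos": TCP position; "ee_rot": TCP orientation; "wrist_force": force on the tool from outside, world axes, zero at the start; "ft_torque": the same for the moment, N m; "opening": opening from 0.0 (shut) to 1.0 (fully open).
Only numpy, scipy, OpenCV 4.12 (cv2) and the standard library are available. Lean on these libraries where they do the work, as an engineer would, in place of code of your own. Each camera call takes 0.05 s, during which the arm holds its last target.

## Working session

There is one attempt and no reset: what is moved stays moved. The work goes in short steps, Python scripts to look and compute and a shell command to move; the robot and the scene stay as the last step left them, time stands still between calls to the robot, and variables do not carry over. Pictures are saved under pics/ and viewed, and the job is handed in when it is done.

```bash
mkdir -p pics
cat > h.py <<'E'
import numpy as np,cv2,pickle
from plant import manip
def grab(n):
    f=manip.grab_frame(n); pickle.dump(f,open(f'pics/{n}.pkl','wb')); return f
def load(n): return pickle.load(open(f'pics/{n}.pkl','rb'))
def world(f,u,v,z=None):
    K=np.array(f['mtx'],float);d=((u-K[0,2])/K[0,0],(v-K[1,2])/K[1,1])
    p=cv2.undistortPoints(np.array([[[u,v]]],float),K,np.array([f['k1'],0,0,0,0],float))[0,0]
    R=cv2.Rodrigues(np.array(f['rvec'],float))[0];t=np.array(f['tvec'],float).ravel()
    ray=np.array([p[0],p[1],1.]);c=-R.T@t;w=R.T@ray
    if z is None: s=f['z_map'][int(round(v)),int(round(u))]
    else: s=(z-c[2])/w[2]
    return c+s*w
E
python3 - <<'E'
from h import *
for n in('scene','top','wrist'):
    f=grab(n);cv2.imwrite(f'pics/{n}0.png',f['pixels'][:,:,::-1])
print(manip.get_state())
E
```

```text
{'time_s': 0.15, 'joint_positions': array([ 1.05640422,  0.43505389,  0.02499857,  1.57383347, -0.0116437 ,
        1.1340107 , -0.07505916]), 'qvel': array([-3.00704432e-04, -2.87062791e-03, -4.29715690e-05, -3.86515631e-03,
       -1.93850360e-04, -8.06172008e-04,  8.12674602e-04]), 'effort': array([ 1.92768799e-03, -6.70879912e+01,  1.02603033e+00, -3.16444159e+01,
        1.57102029e-02,  9.01581516e-03, -1.10296557e-05]), 'tool_pos': array([ 0.24997306, -0.57244115,  0.23073327]), 'ee_rot': array([ 8.36716663e-01, -5.47635727e-01, -5.05373177e-04, -2.84633594e-04]), 'wrist_force': array([ 1.68542054, -0.60002907, -0.15323017]), 'ft_torque': array([0.01034921, 0.01655662, 0.00625684]), 'opening': 1.0019794430707973}
```

View pics/scene0.png

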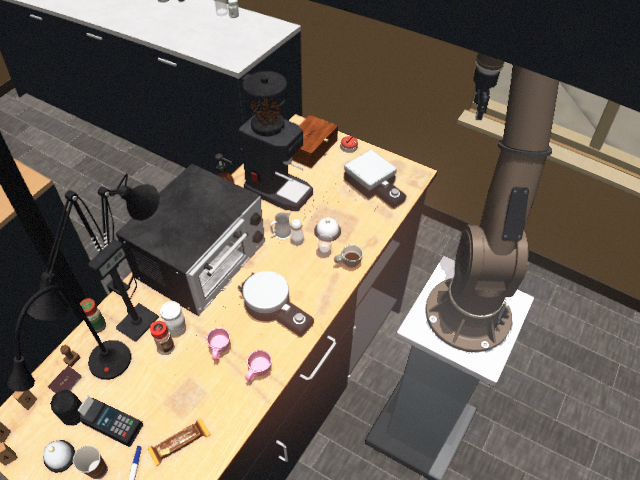

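View pics/top0.png

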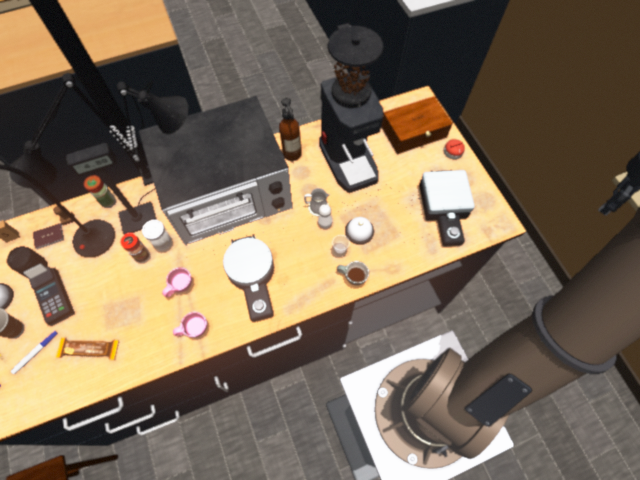

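View pics/wrist0.png

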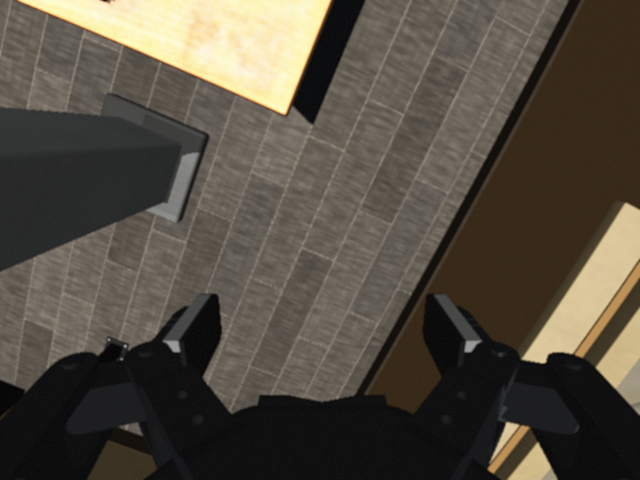

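The scene view shows the round iron at (266,292) with its button at about (299,320). The square iron is at (371,172) with its button at (391,195), and the grey-green cup is at (351,257). In the top view the round button is at (258,305), the square button at (453,233) and the cup at (356,272). The pink cups at (180,282) and (193,327) are look-alikes.

Things that could be mistaken for the target: the square iron's button at top (453,233), and the white knob or lid at (360,230). I choose (258,305), on the round iron's console, and will check it in a crop.

Run:
```python
from h import *
t=load('top');s=load('scene')
for n,f,b in(('top',t,(215,225,300,330)),('scene',s,(235,260,325,340))):
    c=f['pixels'][b[1]:b[3],b[0]:b[2],::-1];g=cv2.cvtColor(c,cv2.COLOR_BGR2GRAY)
    cv2.imwrite(f'pics/c_{n}.png',cv2.resize(c,None,fx=6,fy=6,interpolation=cv2.INTER_CUBIC)[:600])
for n,f,L in(('top',t,dict(btn=(258,306,.048),lid=(248,262,.073),sq=(453,233,.048),sqlid=(447,193,.073),cup=(356,273,.045),base=(425,410,0))),('scene',s,dict(btn=(299,320,.048),lid=(266,292,.073),sq=(391,195,.048),sqlid=(371,171,.073),cup=(351,257,.045)))):
    for k,(u,v,z) in L.items(): print(n,k,world(f,u,v,z).round(3),world(f,u,v).round(3))
```

```text
top btn [0.386 0.287 0.048] [0.385 0.287 0.05 ]
top lid [0.498 0.273 0.073] [0.498 0.273 0.074]
top sq [ 0.38  -0.274  0.048] [ 0.38  -0.274  0.047]
top sqlid [ 0.488 -0.308  0.073] [ 0.487 -0.307  0.074]
top cup [0.375 0.02  0.045] [0.384 0.014 0.017]
top base [ 0.004 -0.     0.   ] [0.012 0.074 0.313]
scene btn [0.38  0.296 0.048] [-0.074  0.941  1.326]
scene lid [0.496 0.282 0.073] [0.496 0.282 0.072]
scene sq [ 0.385 -0.255  0.048] [ 0.39  -0.267  0.034]
scene sqlid [ 0.482 -0.295  0.073] [ 0.482 -0.295  0.073]
scene cup [0.369 0.033 0.045] [0.379 0.014 0.018]
```

Run:
```python
import cv2,numpy as np
a=cv2.imread('pics/c_top.png');b=cv2.imread('pics/c_scene.png')
h=480
a=cv2.resize(a,(390,480));b=cv2.resize(b,(400,355));b=cv2.copyMakeBorder(b,0,125,0,0,cv2.BORDER_CONSTANT)
cv2.imwrite('pics/cc.png',np.hstack([a,b]))
```

```text
(no output)
```

View pics/cc.png

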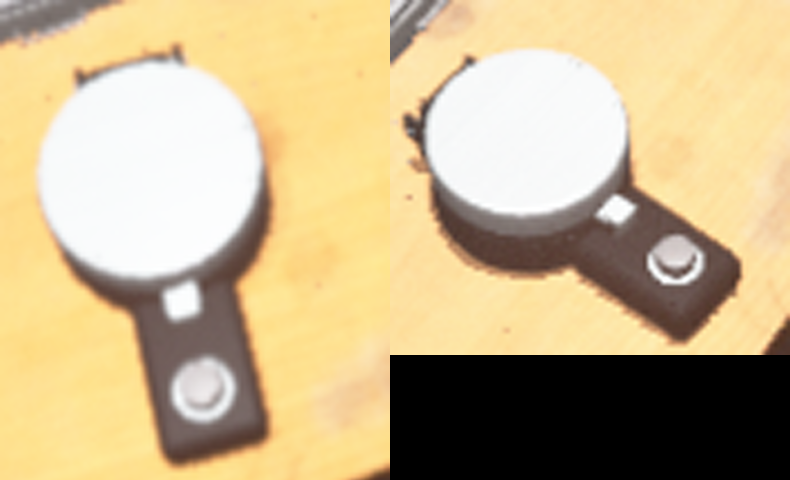

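Run:
```python
from h import *
from scipy.spatial.transform import Rotation as Ro
w=load('wrist');t=load('top');s=load('scene');st=manip.get_state()
R=cv2.Rodrigues(np.array(w['rvec'],float))[0];c=-R.T@np.array(w['tvec'],float).ravel()
T=Ro.from_quat(st['ee_rot'])
print('cam in tool',T.inv().apply(c-st['tool_pos']).round(3)); print(T.as_matrix().round(3))
b=[world(t,258.8,305.8,.048),world(s,299,316,.048)];print(np.round(b,4))
# lid centroid by mask
for n,f,p in(('top',t,(248,262)),('scene',s,(266,292))):
    m=cv2.inRange(f['pixels'],(190,190,190),(255,255,255));_,lab=cv2.connectedComponents(m)
    l=lab[p[1],p[0]];ys,xs=np.where(lab==l);
    (cx,cy),ax,an=cv2.fitEllipse(np.c_[xs,ys].astype(np.float32)[cv2.convexHull(np.c_[xs,ys].astype(np.int32),returnPoints=False)[:,0]])
    print(n,len(xs),cx,cy,ax,world(f,cx,cy,.073).round(4))
print(st['tool_pos'],[ (T.inv().apply(np.array(g)-st['tool_pos'])/.4).round(4).tolist() for g in([.45,-.15,.231],[.386,.286,.2],[.385,.287,.1])])
yaw=np.degrees(np.arctan2(*T.as_matrix()[:2,0][::-1]));print(yaw)
```

```text
cam in tool [ 0.001 -0.071 -0.142]
[[ 0.4   -0.916 -0.001]
 [-0.916 -0.4    0.001]
 [-0.001  0.    -1.   ]]
[[0.3854 0.2848 0.048 ]
 [0.3865 0.2856 0.048 ]]
top 1724 246.96385192871094 259.7935485839844 (44.277103424072266, 49.052085876464844) [0.5052 0.2732 0.073 ]
scene 1341 265.21527099609375 289.21783447265625 (37.36030578613281, 45.23366928100586) [0.5029 0.2757 0.073 ]
[ 0.24997306 -0.57244115  0.23073327] [[-0.7677, -0.8809, 0.0002], [-1.8306, -1.1705, 0.0789], [-1.8336, -1.1692, 0.3289]]
-66.4099445326859
```

The button is at (0.386, 0.285, 0.048). The two views agree to 1 mm, and the distance from button to lid centre is 118.5 mm against the 118 mm given, so this is the round iron. I'll travel high with the fingers shut.

```bash
python3 -m handwheel '[[-1,[-0.77,-0.88,0],[0,0,-0.5]],[-1,[-0.77,-0.88,0],[0,0,-0.5]],[-1,[-0.77,-0.88,0],[0,0,-0.5]],[-1,[-0.77,-0.88,0],[0,0,-0.5]],[-1,[-0.77,-0.88,0],[0,0,-0.5]],[-1,[-0.77,-0.88,0],[0,0,-0.5]],[-1,[-0.77,-0.88,0],[0,0,-0.5]],[-1,[-0.77,-0.88,0],[0,0,-0.5]],[-1,[-0.77,-0.88,0],[0,0,-0.5]],[-1,[-0.77,-0.88,0],[0,0,-0.5]]]'
cat >> h.py <<'E'
from scipy.spatial.transform import Rotation as Ro
def plan(goals,yaw):
    st=manip.get_state();T=Ro.from_quat(st['ee_rot'])
    G=Ro.from_matrix(np.c_[[np.cos(yaw),np.sin(yaw),0],[np.sin(yaw),-np.cos(yaw),0],[0,0,-1]])
    print(st['time_s'],st['tool_pos'].round(4),st['wrist_force'].round(2),st['opening'],'turn',((T.inv()*G).as_rotvec()/np.pi).round(4))
    for g in goals: print(g,(T.inv().apply(np.array(g)-st['tool_pos'])/.4).round(4))
E
python3 -c "
from h import *
plan([[.384,.285,.12],[.384,.285,.06]],np.radians(85))"
```

```text
time_s: 1.4
tool_pos: [0.4492, -0.1491, 0.2309]
ee_rot: [0.979, 0.204, -0.0, -0.001]
wrist_force: [0.6, 0.1, 0.2]
opening: 0.002
1.4 [ 0.4492 -0.1491  0.2309] [0.65 0.11 0.2 ] 0.0015962197452392116 turn [-5.000e-04 -1.000e-04 -3.412e-01]
[0.384, 0.285, 0.12] [ 0.2852 -1.0594  0.2785]
[0.384, 0.285, 0.06] [ 0.2853 -1.0592  0.4285]
```

```bash
python3 -m handwheel '[[-1,[0.28,-0.99,0],[0,0,-0.34]],[-1,[0.28,-0.99,0],[0,0,-0.34]],[-1,[0.28,-0.99,0],[0,0,-0.34]],[-1,[0.28,-0.99,0],[0,0,-0.34]],[-1,[0.28,-0.99,0],[0,0,-0.34]],[-1,[0.28,-0.99,0],[0,0,-0.34]],[-1,[0.28,-0.99,0.2],[0,0,-0.34]],[-1,[0.28,-0.99,0.2],[0,0,-0.34]],[-1,[0.28,-0.99,0.2],[0,0,-0.34]],[-1,[0.28,-0.99,0.2],[0,0,-0.34]]]'
python3 - <<'E'
from h import *
f=grab('wrist');cv2.imwrite('pics/w1.png',f['pixels'][:,:,::-1])
plan([[.384,.285,.08],[.384,.285,.052],[.384,.285,.042]],np.radians(85))
E
```

```text
time_s: 2.65
tool_pos: [0.394, 0.2582, 0.1522]
ee_rot: [0.739, 0.673, 0.0, -0.0]
wrist_force: [-0.7, 0.4, 0.2]
opening: 0.005
2.7 [0.3943 0.2582 0.1525] [-0.37  0.47  0.22] -0.0024290670196954636 turn [ 0.0002 -0.0005 -0.0019]
[0.384, 0.285, 0.08] [ 0.064  -0.0319  0.1814]
[0.384, 0.285, 0.052] [ 0.0639 -0.0319  0.2514]
[0.384, 0.285, 0.042] [ 0.0639 -0.0319  0.2764]
```

View pics/w1.png

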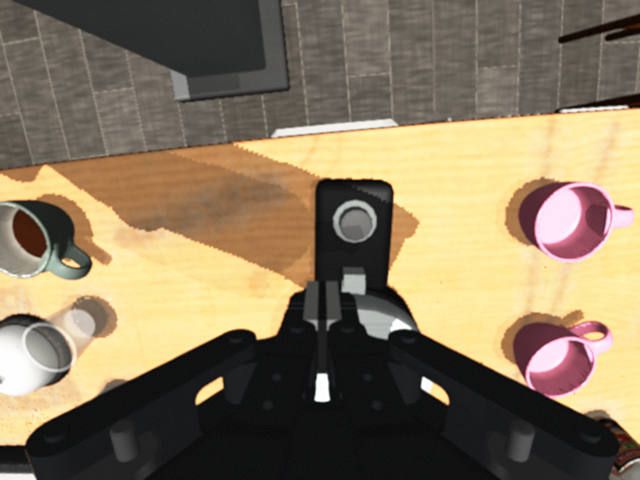

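The wrist view shows the round iron's button at (355,222), with the shut fingertips at about (322,285). The camera is on the robot side, clear of the lid's swing.

```bash
python3 -c "
from h import *
f=load('wrist');print(world(f,355,224,.048),world(f,355,224))"
python3 -m handwheel '[[-1,[0.064,-0.032,0.1],[0,0,0]],[-1,[0.064,-0.032,0.18],[0,0,0]],[-1,[0.064,-0.032,0.18],[0,0,0]],[-1,[0.064,-0.032,0.18],[0,0,0]],[-1,[0.064,-0.032,0.18],[0,0,0]],[-1,[0.064,-0.032,0.18],[0,0,0]],[-1,[0.064,-0.032,0.23],[0,0,0]],[-1,[0.064,-0.032,0.23],[0,0,0]],[-1,[0.064,-0.032,0.23],[0,0,0]],[-1,[0.064,-0.032,0.23],[0,0,0]]]'
python3 - <<'E'
from h import *
f=grab('wrist');cv2.imwrite('pics/w2.png',f['pixels'][100:420,120:520,::-1])
plan([[.384,.285,.044],[.384,.285,.041]],np.radians(85))
E
```

```text
[0.38710899 0.28225528 0.048     ] [0.3872804  0.28230572 0.04733254]
time_s: 3.95
tool_pos: [0.3842, 0.2853, 0.0612]
ee_rot: [0.739, 0.673, 0.001, -0.0]
wrist_force: [-0.8, 0.7, 0.1]
opening: -0.005
4.0 [0.3842 0.2853 0.0611] [-0.13 -0.14 -0.04] -0.0008276578790811283 turn [ 0.0003 -0.0007 -0.0019]
[0.384, 0.285, 0.044] [-0.0009 -0.0004  0.0426]
[0.384, 0.285, 0.041] [-0.0009 -0.0004  0.0501]
```

View pics/w2.png

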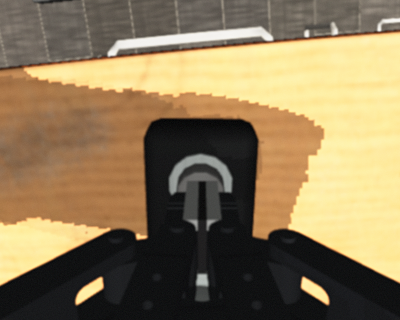

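The shut fingertips are centred over the cap, at (200,185) in the crop. Next I press, hold about 0.6 s, then lift straight up and back.

```bash
python3 -m handwheel '[[-1,[0,0,0.03],[0,0,0]],[-1,[0,0,0.04],[0,0,0]],[-1,[0,0,0.052],[0,0,0]],[-1,[0,0,0.052],[0,0,0]],[-1,[0,0,0.052],[0,0,0]],[-1,[0,0,0.052],[0,0,0]],[-1,[0,0,0.052],[0,0,0]],[-1,[0,0,0.052],[0,0,0]],[-1,[0,0,0.052],[0,0,0]],[-1,[0,0,0.052],[0,0,0]]]'
python3 - <<'E'
from h import *
f=grab('top');g=grab('scene');cv2.imwrite('pics/p3.png',np.hstack([cv2.resize(x['pixels'][200:350,180:380],(400,300)) for x in(f,g)])[:,:,::-1])
E
```

```text
time_s: 5.25
tool_pos: [0.3845, 0.2855, 0.0404]
ee_rot: [0.739, 0.673, 0.001, -0.0]
wrist_force: [3.5, 0.6, 3.7]
opening: 0.0
```

View pics/p3.png

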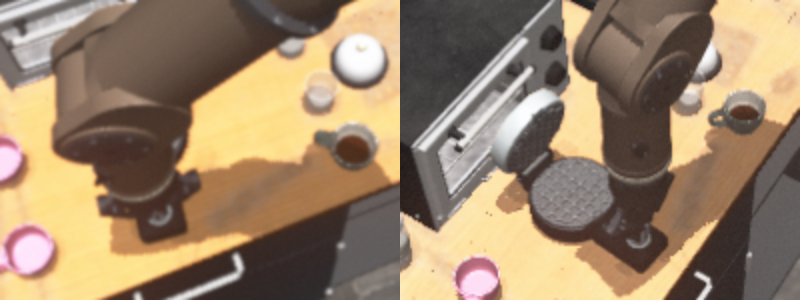

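The scene crop shows the round lid swung up at (530,130) with the lower plate exposed, and the cup still in place. Now I retreat.

```bash
python3 -m handwheel '[[-1,[0,0,-0.1],[0,0,0]],[-1,[0,0,-0.2],[0,0,0]],[-1,[0,-0.05,-0.35],[0,0,0]],[-1,[0,-0.05,-0.45],[0,0,0]],[-1,[-0.3,-0.05,-0.45],[0,0,0]],[-1,[-0.4,-0.05,-0.45],[0,0,0]],[-1,[-0.6,-0.05,-0.45],[0,0,0]],[-1,[-0.6,-0.05,-0.45],[0,0,0]],[-1,[-0.6,-0.05,-0.45],[0,0,0]],[-1,[-0.6,-0.05,-0.45],[0,0,0]]]'
python3 - <<'E'
from h import *
f=grab('top');g=grab('scene');cv2.imwrite('pics/p4.png',np.hstack([cv2.resize(x['pixels'][100:400,150:550],(400,300)) for x in(f,g)])[:,:,::-1])
E
```

```text
time_s: 6.6
tool_pos: [0.3412, 0.0482, 0.2194]
ee_rot: [0.74, 0.673, 0.001, -0.001]
wrist_force: [-0.2, 1.4, -0.1]
opening: 0.001
```

View pics/p4.png

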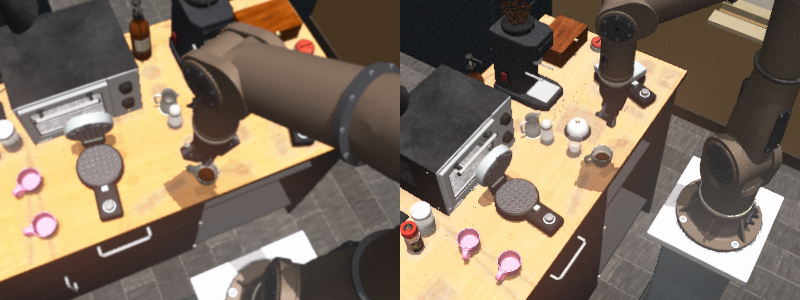

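Run:
```python
from h import *
f=load('scene');g=load('top')
# scene crop full 300x400 -> 1:1; lid at (490,165)->(240,265)
P=np.array([world(f,u,v) for u in range(232,256,2) for v in range(255,278,2) ])
P=P[(P[:,2]>.06)&(P[:,0]>.53)&(P[:,0]<.75)]
from numpy.linalg import svd
c=np.median(P,0);n=svd(P-c)[2][2];print(len(P),c.round(3),n.round(3),'angle',np.arccos(abs(n[2])),'zmax',P[:,2].max())
print('cup',world(f,351,257,.045),world(g,356,273,.045))
a=np.hstack([f['pixels'][230:290,310:390],cv2.imread('pics/scene0.png')[230:290,310:390,::-1]])
b=np.hstack([f['pixels'][140:215,320:420],cv2.imread('pics/scene0.png')[140:215,320:420,::-1]])
cv2.imwrite('pics/p5.png',np.vstack([cv2.resize(a,(640,240)),cv2.resize(b,(640,240))])[:,:,::-1])
```

```text
131 [0.564 0.283 0.15 ] [-0.981  0.183 -0.059] angle 1.512120045088546 zmax 0.18494649684751852
cup [0.36936858 0.03317977 0.045     ] [0.37469964 0.0203952  0.045     ]
```

View pics/p5.png

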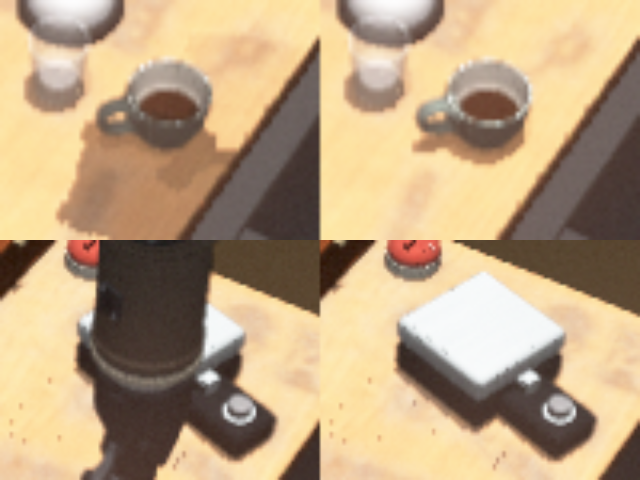

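The cup is where it was and the square iron is still closed. The round lid is at its stop, at about 1.4 to 1.5 rad by depth fit. The gripper hangs clear at z = 0.22.

```bash
python3 -c "
from plant import manip
print(manip.hand_in())"
```

```text
the job is handed in; nothing more can be done
None
```

I pressed the round iron's button down about 7.6 mm with the shut fingertips. The lid sprang open, and I moved the hand up and away and handed the job in. The clock read about 6.7 s.

- **Round lid:** the last pictures show it standing open with the lower plate exposed. A rough depth fit gave 1.51 rad against the stated 1.4 rad stop. I put that 0.1 rad difference down to fit error on the curved, textured plate.
- **Espresso cup:** it sits at the same pixels as before.
- **Square iron:** it still looks closed, though the arm hid part of it in the last view.
- **Forces:** the wrist reading was about 5 N at the end of the press, and about 1.4 N (around the noise level) once clear with the tool at z = 0.22 m. I read it only at the end of each move.

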